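# Put the mixed-up spin-coater chucks back in their own storage blocks

### The arm

A 7-joint arm with a two-finger parallel gripper is mounted at the origin on a cart in front of the work surface, level with it; the furniture and walls round the work are solid. World frame = base frame: x ahead of the robot, y to its left, z up, the work surface at z = 0. Lengths are in m, angles in rad, forces in N, time in s.
With the tool pointing down it reaches from about 0.4 to 0.925 m from the base axis. Payload 4.1 kg.
Tool frame: the origin (TCP) lies on the centre line of the jaws, within the pads' length; the fingertips stand 17 mm ahead of it and the grasp point (between the pads) lies 2 mm behind it; z points along the fingers, y is the line along which they close (so a half turn about z gives the same grasp; the last joint's range is limited). The gripper opens to 85 mm and grips with 20 to 120 N. Pads are 22 mm wide; open, the fingers measure 114 mm over their backs; the gripper's body (76 mm by 85 mm) begins 54 mm behind the grasp point. The pads swing forward as they close: fully open they stand 13 mm farther back than shut.
Start: joints at [-1.361, 0.398, 0.045, 1.537, -0.019, 1.207, -0.051], TCP at [0.198, 0.619, 0.248] pointing down, gripper open.
Joint ranges: [-2.82, 2.82], [-0.49, 2.23], [-1.37, 1.46], [0, 2.46], [-1.36, 4.5], [0.23, 2], [-2.94, 2.94]. Speed limits (rad/s): [2.57, 2.57, 3.14, 3.14, 3.14, 3.14, 3.14].

### API

Orientations are given as a unit quaternion [x, y, z, w].
In Python, from cell import * gives the robot as it stands. The module is installed in compiled form; this text tells all that it offers.
- The arm moves only by the shell command python3 -m creep 'ROWS' [FORCE]. ROWS is JSON, a list that holds one entry, the list of rows, each a list of 7 numbers: the turn, a rotation vector about the tool's x, y, z scaled (see below), then the shift along the tool's x, y, z scaled (see below), then the gripper's target within -1 to 1 (fully open at 1, half-way at 0, shut at -1). In form: [[[ax, ay, az, dx, dy, dz, jaw], ...]]. A call has 1 to 20 rows; each row is the pose to reach, as a shift and turn from the pose commanded when the call began, along the tool's axes at that moment; what a row does not reach only later rows make up. The controller multiplies each number of a shift by 25 cm and each number of a turn by 30 degrees. A row lasts 1/10 s, in which the tool goes at most 50 mm and 8.59 degrees, less where a joint would pass 70% of its speed; a pose out of reach is approached as far as the arm can. A call with a number of a shift or a turn outside -1 to 1 is refused whole. A call with a gripper value outside its range is refused whole. The fingers move at their own pace and stop on an object; FORCE is the grip in N (left out, the last holds). Time passes only in rows, so rows that repeat a pose let the fingers close. It gives the time, the measured TCP pose, the force, the opening and the grip force at its end, in the units of the state.
- read_state(): the state, without advancing time (a new reading comes with each control period).
- get_image(name): name is "scene" or "top"; returns a dict with "color" (384x512x3 uint8, red, green, blue), "fx", "fy", "cx", "cy" (pixels), "rvec" (rotation vector, rad) and "tvec" (3), from world to camera coordinates, as OpenCV has them. Camera axes: x right, y down, z forward; pixel columns grow to the right and rows downward; lengths in m; the calibration is good to about 2 mm. A picture is of the moment at which its call begins. There is no depth.
- sign_off(): hands the job in; it is judged then, once.
The state is a dict: "t": time; "qpos": joint angles; "joint_velocities": joint speeds; "effort": joint torques, N m; "eef_pos": TCP position; "eef_rot": TCP orientation; "wrist_force": force on the tool from outside, world axes, zero at the start; "moment": the same for the moment, N m; "gripper_width": finger opening in m; "gripper_force": force on a finger pad.
Only numpy, scipy, OpenCV 4.12 (cv2) and the standard library are available. Lean on these libraries where they do the work, as an engineer would, in place of code of your own. Each camera call takes 0.05 s, during which the arm holds its last target. There are 200 camera calls.

### The job

The four spin-coater chucks were put away in the wrong storage blocks: the two big ones perch on blocks too small for them and the two small ones rattle in blocks too large. Swap them round so that every chuck lies flat at the bottom of the pocket made for its size; the empty steel tray is free if one has to be parked on the way. Set the chucks down gently, do not drop them, and leave the objective case among them standing where it is.

Things in the scene. Friction and masses are not known exactly. Their poses are not given: they have to be found in the camera images.
- chuck_xs: the smallest of four loose spin-coater chucks: a flat round disc of bare metal with dark ring grooves in its top, 24 mm across and 20 mm high (the lowest 5 mm are a foot 3 mm smaller in radius, the 15 mm above it have a straight side); origin at the centre of its underside, z up its axis; takes a grasp across its straight side from above, any way round
- chuck_s: the second smallest of four loose spin-coater chucks: a flat round disc of bare metal with dark ring grooves in its top, 34 mm across and 20 mm high (the lowest 5 mm are a foot 3 mm smaller in radius, the 15 mm above it have a straight side); origin at the centre of its underside, z up its axis; takes a grasp across its straight side from above, any way round
- chuck_m: the second largest of four loose spin-coater chucks: a flat round disc of bare metal with dark ring grooves in its top, 54 mm across and 20 mm high (the lowest 5 mm are a foot 3 mm smaller in radius, the 15 mm above it have a straight side); origin at the centre of its underside, z up its axis; takes a grasp across its straight side from above, any way round
- chuck_l: the largest of four loose spin-coater chucks: a flat round disc of bare metal with dark ring grooves in its top, 64 mm across and 20 mm high (the lowest 5 mm are a foot 3 mm smaller in radius, the 15 mm above it have a straight side); origin at the centre of its underside, z up its axis; takes a grasp across its straight side from above, any way round
- block_xs: storage block of the 24 mm chuck (the smallest of the four blocks): square block of black plastic, 58 x 58 x 11 mm, fixed to the bench, with a round pocket in the middle of its top: 30 mm across, 7 mm deep (floor 4 mm above the bench), its mouth chamfered out to 38 mm; origin at the centre of its underside, so straight below the pocket's centre
- block_s: storage block of the 34 mm chuck (the second smallest of the four blocks): square block of black plastic, 68 x 68 x 11 mm, fixed to the bench, with a round pocket in the middle of its top: 40 mm across, 7 mm deep (floor 4 mm above the bench), its mouth chamfered out to 48 mm; origin at the centre of its underside, so straight below the pocket's centre
- block_m: storage block of the 54 mm chuck (the second largest of the four blocks): square block of black plastic, 88 x 88 x 11 mm, fixed to the bench, with a round pocket in the middle of its top: 60 mm across, 7 mm deep (floor 4 mm above the bench), its mouth chamfered out to 68 mm; origin at the centre of its underside, so straight below the pocket's centre
- block_l: storage block of the 64 mm chuck (the largest of the four blocks): square block of black plastic, 98 x 98 x 11 mm, fixed to the bench, with a round pocket in the middle of its top: 70 mm across, 7 mm deep (floor 4 mm above the bench), its mouth chamfered out to 78 mm; origin at the centre of its underside, so straight below the pocket's centre
- tray: empty shallow steel tray, fixed: 183 mm (its x) by 133 mm (its y), walls 2 mm thick and 20 mm high, floor 2 mm thick; origin at the centre of its underside; free for setting a chuck down on the way
- case: screw case with a microscope objective in it, black with a white cap, 46 mm across and 52 mm high, standing loose among the blocks; origin at the centre of its underside; a bystander
Mind the look-alikes: they are no part of the job. What is shaped like the chuck_l but brown is not meant.

How it is judged:
By the outcome, as a careful person would: the job done as asked, in the order asked, and still so for the second after the job is handed in, with the robot touching nothing.
It also fails if it takes over 131 s, if anything falls off the work surface, if the arm or the gripper's body presses on something with over 40 N, if the wrist force passes 120 N, or if a joint passes its speed limit or range.

## Working session

There is one attempt and no reset: what is moved stays moved. The work goes in short steps, Python scripts to look and compute and a shell command to move; the robot and the scene stay as the last step left them, time stands still between calls to the robot, and variables do not carry over. Pictures are saved under pics/ and viewed, at most 14 in all, crops included, and the job is handed in when it is done.

```bash
mkdir -p pics; python3 - <<'E'
from cell import *
import cv2,numpy as np
for n in("scene","top"):
    d=get_image(n);cv2.imwrite(f"pics/{n}0.png",cv2.resize(d["color"][:,:,::-1],(800,600),interpolation=cv2.INTER_CUBIC))
    R=cv2.Rodrigues(np.array(d["rvec"]))[0];print(n,d["fx"],d["cx"],d["cy"],-R.T@np.array(d["tvec"]).ravel(),R[2])
s=read_state();print(s["t"],s["eef_pos"],s["eef_rot"],s["gripper_width"])
E
```

```text
scene 404.9346569425087 257.0187091158677 183.82079972945363 [ 0.09094391 -0.94454741  0.90449533] [ 0.34597031  0.66128423 -0.66558824]
top 360.15152483882383 257.93532880647393 193.37058917161082 [ 0.42685173 -0.08237246  0.89621402] [ 0.11168255  0.01969793 -0.99354869]
0.1 [0.19734371 0.61875309 0.24735784] [ 1.53688718e-01  9.88118911e-01 -8.88849375e-04 -6.94733146e-05] 0.08538103273991839
```

View pics/top0.png

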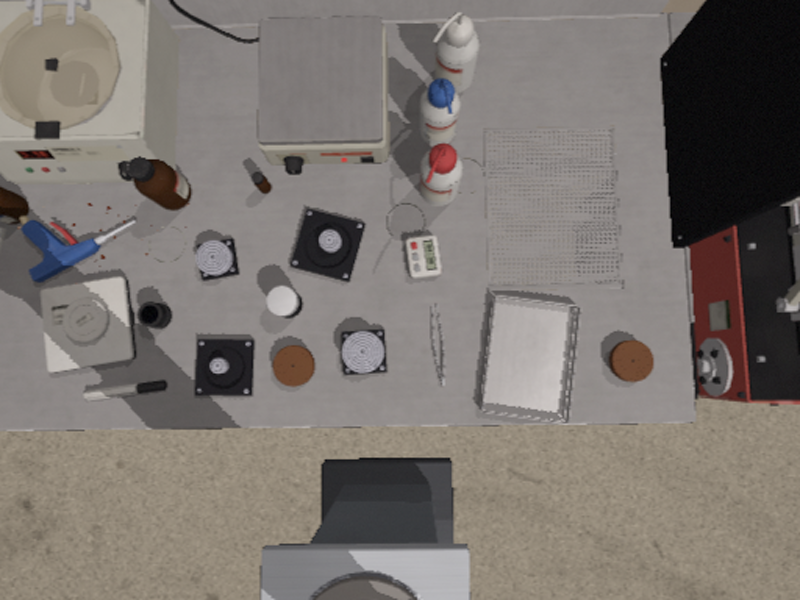

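View pics/scene0.png

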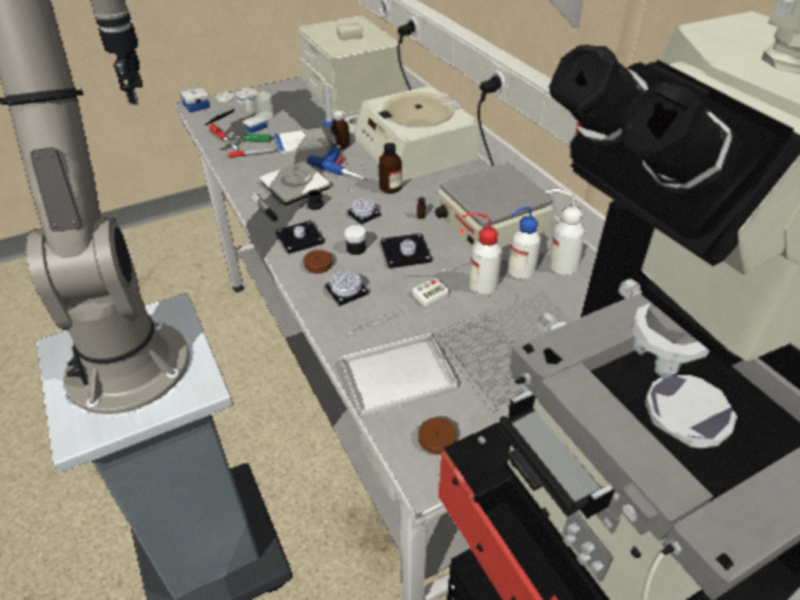

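```bash
cat > h.py <<'E'
from cell import *
import cv2,numpy as np
def cam(n):
    d=get_image(n);d["R"]=cv2.Rodrigues(np.array(d["rvec"]))[0];d["C"]=-d["R"].T@np.array(d["tvec"]).ravel();return d
def ray(d,uv,z):
    uv=np.atleast_2d(np.asarray(uv,float))
    v=np.c_[(uv[:,0]-d["cx"])/d["fx"],(uv[:,1]-d["cy"])/d["fy"],np.ones(len(uv))]@d["R"]
    return d["C"]+v*((z-d["C"][2])/v[:,2])[:,None]
def proj(d,p):
    c=np.asarray(p)@d["R"].T+np.array(d["tvec"]).ravel();return c[...,:2]/c[...,2:]*[d["fx"],d["fy"]]+[d["cx"],d["cy"]]
E
python3 - <<'E'
from h import *
d=cam("top");im=d["color"];g=cv2.cvtColor(im,cv2.COLOR_RGB2GRAY)
tiles=[]
for n,(u,v) in dict(A=(138,165),B=(211,155),C=(143,234),D=(232,225),case=(181,193),tray=(338,227)).items():
    r=26 if n!="tray" else 48;x0,y0=u-r,v-r
    c=im[y0:v+r,x0:u+r]
    if n!="tray":tiles.append(cv2.resize(c[:,:,::-1],(260,260),interpolation=cv2.INTER_NEAREST))
    k=8;G=cv2.resize(g[y0:v+r,x0:u+r],None,fx=k,fy=k,interpolation=cv2.INTER_CUBIC)
    for nm,m,zs in(("dark",G<75,.011),("bright",G>(165 if n=="case" else 100),.027)):
        cs,_=cv2.findContours(m.astype(np.uint8),cv2.RETR_EXTERNAL,cv2.CHAIN_APPROX_NONE)
        for q in sorted(cs,key=cv2.contourArea)[-2:]:
            p=(q[:,0]+.5)/k-.5+[x0,y0]
            w=ray(d,p,zs)[:,:2].astype(np.float32)*1000
            rc=cv2.minAreaRect(w);print(n,nm,"area",int(cv2.contourArea(w)),"rect",np.round(rc[0],1),np.round(rc[1],1),round(rc[2]))
tiles.append(tiles[0]*0)
cv2.imwrite("pics/t.png",np.vstack([np.hstack(tiles[:3]),np.hstack(tiles[3:])]))
E
```

```text
A dark area 35 rect [624.7 265.1] [5.2 9.7] 38
A dark area 826 rect [601.6 233.9] [62.1 61.9] 9
A bright area 16784 rect [601.5 232. ] [134.5 130. ] 1
B dark area 9868 rect [622.8  56.4] [100.7 100.9] 74
B bright area 1152 rect [560.7  73.5] [95.6 27.3] 72
B bright area 5243 rect [623.4  51.2] [129.4 131.8] 90
C dark area 8082 rect [427.3 219.4] [92.5 92.9] 89
C bright area 520 rect [430.8 221.9] [23.5 28.5] 8
C bright area 5822 rect [431.9 215.6] [130.5 124.7] 89
D dark area 234 rect [473.9  28.9] [18.3 41. ] 50
D dark area 289 rect [476.2 -26. ] [44.1 20.7] 46
D bright area 15601 rect [4.506e+02 1.000e-01] [126.2 124.8] 89
case dark area 208 rect [519.4 106.1] [15.4 40. ] 59
case dark area 788 rect [585.   89.8] [53.8 22.5] 89
case bright area 1634 rect [530.2 125.3] [46.2 45.4] 45
tray dark area 86 rect [ 382.  -181.7] [ 6.9 33.6] 80
tray dark area 176 rect [ 491.3 -197.1] [ 7. 69.] 82
tray bright area 52174 rect [ 443.2 -255.9] [233.3 229.2] 89
```

View pics/t.png

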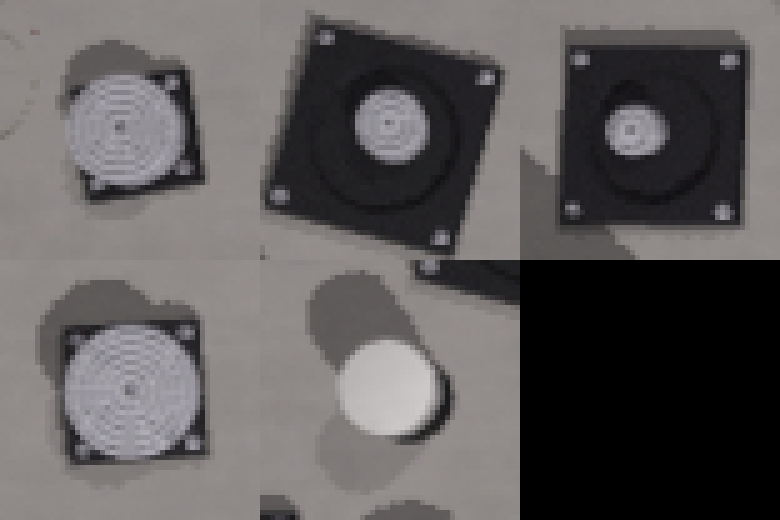

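```bash
python3 - <<'E'
from h import *
d=cam("top")
O=dict(A=(138,165),B=(211,155),C=(143,234),D=(232,225),case=(181,193))
def T(n,p): return np.atleast_2d(p)/5-.5+np.array(O[n])-26
for n,p,z in(("A",(120,127),.031),("B",(128,122),.024),("C",(110,130),.024),("D",(130,130),.031),("case",(127,127),.052)):print("obj",n,ray(d,T(n,p),z).round(4))
for n,p in dict(A=[(172,83),(97,184)],B=[(66,38),(226,77),(180,237),(20,195)],C=[(60,60),(209,61),(203,212),(53,209)],D=[(187,73),(193,183),(83,189),(75,80)]).items():
    w=ray(d,T(n,p),.011);print("block",n,w.mean(0).round(4),np.linalg.norm(w-np.roll(w,-1,0),axis=1).round(4))
w=ray(d,np.array([(490,292),(579,301),(571,420),(480,412)])*.64-.2,.02);print("tray",w.mean(0).round(4),np.linalg.norm(w-np.roll(w,-1,0),axis=1).round(4),np.degrees(np.arctan2(*(w[0]-w[3])[1::-1])))
s=read_state();R=cv2.Rodrigues
from scipy.spatial.transform import Rotation as Ro
print(Ro.from_quat(s["eef_rot"]).as_matrix().round(4),s["eef_pos"])
E
```

```text
obj A [[0.6016 0.2349 0.031 ]]
obj B [[0.6275 0.0521 0.024 ]]
obj C [[0.4314 0.2258 0.024 ]]
obj D [[ 0.45   -0.0008  0.031 ]]
obj case [[0.5281 0.1194 0.052 ]]
block A [0.6023 0.2347 0.011 ] [0.0628 0.0628]
block B [0.6232 0.0566 0.011 ] [0.0838 0.0844 0.0834 0.0833]
block C [0.4289 0.2198 0.011 ] [0.0742 0.0737 0.074  0.0729]
block D [ 0.4499 -0.0011  0.011 ] [0.0539 0.0539 0.0535 0.0553]
tray [ 0.4399 -0.2594  0.02  ] [0.1387 0.1832 0.1384 0.1859] -6.425480489156192
[[-9.527e-01  3.038e-01 -3.000e-04]
 [ 3.038e-01  9.527e-01 -1.100e-03]
 [-1.000e-04 -1.100e-03 -1.000e+00]] [0.19739187 0.61895197 0.24767672]
```

```bash
cat > st.py <<'E'
from h import *
from scipy.spatial.transform import Rotation as Ro
s=read_state();print(round(s["t"],2),"pos",s["eef_pos"].round(4),"rv",np.degrees((Ro.from_quat([0,1,0,0]).inv()*Ro.from_quat(s["eef_rot"])).as_rotvec()).round(2),"F",np.round(s["wrist_force"],1),"w",round(s["gripper_width"],4),"gf",round(float(np.max(s["gripper_force"])),1),"q7",round(s["qpos"][6],2))
E
r='[0,0,-0.59,-0.84,-0.55,0.2,0.5]'
python3 -m creep '[[[0,0,-0.59,-0.84,-0.55,0.2,0.5],[0,0,-0.59,-0.84,-0.55,0.2,0.5],[0,0,-0.59,-0.84,-0.55,0.2,0.5],[0,0,-0.59,-0.84,-0.55,0.2,0.5],[0,0,-0.59,-0.84,-0.55,0.2,0.5],[0,0,-0.59,-0.84,-0.55,0.2,0.5],[0,0,-0.59,-0.84,-0.55,0.2,0.5]]]' 40; python3 st.py
```

```text
t: 0.9
eef_pos: [0.3572, 0.4225, 0.198]
eef_rot: [0.002, 1.0, -0.0, -0.0]
wrist_force: [0.5, 1.1, -0.1]
gripper_width: 0.0641
gripper_force: 0.0
0.9 pos [0.3572 0.4225 0.198 ] rv [0.05 0.01 0.25] F [ 0.5  1.1 -0.1] w 0.0641 gf 0.0 q7 0.64
```

```bash
python3 -m creep '[[[0,0,0,-0.63,-0.77,0.3,0.5],[0,0,0,-0.63,-0.77,0.3,0.5],[0,0,0,-0.63,-0.77,0.3,0.5],[0,0,0,-0.63,-0.77,0.3,0.5],[0,0,0,-0.63,-0.77,0.3,0.5],[0,0,0,-0.63,-0.77,0.5,0.5],[0,0,0,-0.63,-0.77,0.6,0.5],[0,0,0,-0.63,-0.77,0.68,0.5],[0,0,0,-0.63,-0.77,0.704,0.5],[0,0,0,-0.63,-0.77,0.704,0.5]]]'; python3 -m creep '[[[0,0,0,0,0,0.012,0.5],[0,0,0,0,0,0.024,0.5],[0,0,0,0,0,0.024,0.5]]]'
```

```text
t: 1.9
eef_pos: [0.5126, 0.2339, 0.0218]
eef_rot: [-0.001, 1.0, 0.0, -0.001]
wrist_force: [-0.3, 0.2, 0.0]
gripper_width: 0.0642
gripper_force: 0.0
t: 2.2
eef_pos: [0.5136, 0.2325, 0.0169]
eef_rot: [-0.0, 1.0, 0.0, 0.0]
wrist_force: [0.7, 0.4, -0.5]
gripper_width: 0.064
gripper_force: 0.0
```

```bash
python3 -m creep '[[[0,0,0,0,0,0.01,0.5],[0,0,0,0,0,0.02,0.5],[0,0,0,0,0,0.02,0.5]]]';python3 -m creep '[[[0,0,0,0,0,0.006,0.5],[0,0,0,0,0,0.012,0.5],[0,0,0,0,0,0.012,0.5]]]'
```

```text
t: 2.5
eef_pos: [0.5133, 0.232, 0.0111]
eef_rot: [-0.0, 1.0, 0.0, -0.0]
wrist_force: [0.5, -0.1, -0.3]
gripper_width: 0.0642
gripper_force: 0.0
t: 2.8
eef_pos: [0.5134, 0.232, 0.0109]
eef_rot: [0.0, 1.0, 0.0, -0.001]
wrist_force: [-6.5, -1.7, 20.3]
gripper_width: 0.064
gripper_force: 10.5
```

```bash
python3 -m creep '[[[0,0,0,0,0,-0.2,0],[0,0,0,0,0,-0.25,0],[0,0,0,0.327,-0.024,-0.25,0],[0,0,0,0.327,-0.024,-0.25,0],[0,0,0,0.327,-0.024,-0.25,0],[0,0,0,0.327,-0.024,-0.25,0],[0,0,0,0.327,-0.024,-0.17,0],[0,0,0,0.327,-0.024,-0.1,0],[0,0,0,0.327,-0.024,-0.088,0],[0,0,0,0.327,-0.024,-0.088,0],[0,0,0,0.327,-0.024,-0.088,0]]]'
python3 -m creep '[[[0,0,0,0,0,0,-0.3],[0,0,0,0,0,0,-0.5],[0,0,0,0,0,0,-0.7],[0,0,0,0,0,0,-1],[0,0,0,0,0,0,-1],[0,0,0,0,0,0,-1],[0,0,0,0,0,0,-1],[0,0,0,0,0,0,-1]]]' 50
```

```text
t: 3.9
eef_pos: [0.4328, 0.2263, 0.0309]
eef_rot: [0.0, 1.0, 0.0, 0.001]
wrist_force: [-0.7, -0.3, 0.0]
gripper_width: 0.0426
gripper_force: 0.0
t: 4.7
eef_pos: [0.4324, 0.2264, 0.0312]
eef_rot: [-0.0, 1.0, 0.001, 0.001]
wrist_force: [-0.9, -1.4, 6.4]
gripper_width: 0.0216
gripper_force: 48.7
```

```bash
python3 -m creep '[[[0,0,0,0,0,-0.02,-1],[0,0,0,0,0,-0.06,-1],[0,0,0,0,0,-0.14,-1],[0,0,0,0,0,-0.22,-1],[0,0,0,0,0,-0.3,-1],[0,0,0,0,0,-0.36,-1],[0,0,0,0,0,-0.36,-1]]]'
cat > crop.py <<'E'
from h import *
import sys
p=read_state()["eef_pos"];d=cam("scene")
u,v=proj(d,p-[0,0,.015]).astype(int) if len(sys.argv)<3 else proj(d,np.array(eval(sys.argv[2]))).astype(int)
c=d["color"][max(v-35,0):v+35,max(u-45,0):u+45,::-1];cv2.imwrite(sys.argv[1],cv2.resize(c,None,fx=8,fy=8,interpolation=cv2.INTER_CUBIC))
E
python3 crop.py pics/g1.png
```

```text
t: 5.4
eef_pos: [0.4331, 0.227, 0.1228]
eef_rot: [-0.0, 1.0, 0.002, 0.002]
wrist_force: [0.5, 1.0, -0.7]
gripper_width: 0.0215
gripper_force: 49.0
```

View pics/g1.png

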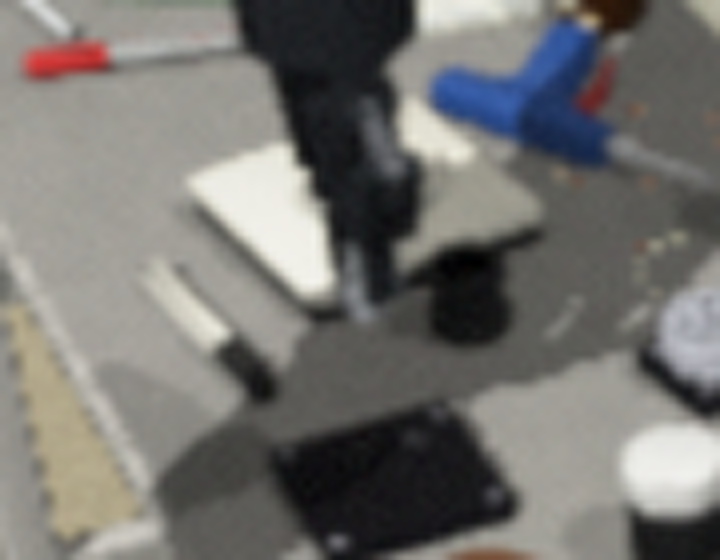

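```bash
python3 -m creep '[[[0,0,0,0,-0.19,0,-1],[0,0,0,0,-0.38,0,-1],[0,0,0,0,-0.57,0,-1],[0,0,0,0,-0.76,0,-1],[0,0,0,0,-0.95,0,-1],[0,0,0,0,-0.95,0,-1]]]'
python3 -m creep '[[[0,0,0,0,-0.19,0,-1],[0,0,0,0,-0.38,0,-1],[0,0,0,0,-0.57,0,-1],[0,0,0,0,-0.76,0.0,-1],[0,0,0,-0.02,-0.92,0.1,-1],[0,0,0,-0.02,-0.96,0.2,-1],[0,0,0,-0.02,-0.96,0.3,-1],[0,0,0,-0.02,-0.96,0.34,-1],[0,0,0,-0.02,-0.96,0.355,-1],[0,0,0,-0.02,-0.96,0.36,-1],[0,0,0,-0.02,-0.96,0.36,-1]]]'; python3 st.py
```

```text
t: 6.05
eef_pos: [0.4301, -0.0181, 0.1196]
eef_rot: [0.005, 1.0, -0.001, -0.001]
wrist_force: [-0.1, 1.1, -0.4]
gripper_width: 0.0213
gripper_force: 49.1
t: 7.15
eef_pos: [0.4375, -0.2512, 0.031]
eef_rot: [-0.001, 1.0, -0.0, 0.001]
wrist_force: [-0.4, 0.5, -0.5]
gripper_width: 0.0214
gripper_force: 49.1
7.15 pos [ 0.4375 -0.2512  0.031 ] rv [ 0.01 -0.08 -0.06] F [-0.4  0.5 -0.5] w 0.0214 gf 49.1 q7 2.28
```

```bash
python3 -m creep '[[[0,0,0,0,0,0.002,-1],[0,0,0,0,0,0.004,-1],[0,0,0,0,0,0.006,-1],[0,0,0,0,0,0.008,-1],[0,0,0,0,0,0.008,-1]]]'
```

```text
t: 7.65
eef_pos: [0.4371, -0.2515, 0.029]
eef_rot: [-0.0, 1.0, 0.0, 0.0]
wrist_force: [-1.1, 1.5, 5.6]
gripper_width: 0.0215
gripper_force: 49.6
```

Contact. Release gently and rise.

```bash
python3 -m creep '[[[0,0,0,0,0,0,-0.45],[0,0,0,0,0,0,-0.3],[0,0,0,0,0,0,-0.1],[0,0,0,0,0,0,0],[0,0,0,0,0,-0.1,0],[0,0,0,0,0,-0.3,0],[0,0,0,0,0,-0.4,0.5],[0,0,0,0,0.2,-0.4,0.5],[0,0,0,0,0.4,-0.4,0.5],[0,0,0,0,0.6,-0.4,0.5],[0,0,0,0,0.8,-0.4,0.5],[0,0,0,0,1,-0.4,0.5],[0,0,0,0,1,-0.4,0.5]]]'; python3 - <<'E'
from h import *
d=cam("top");u,v=proj(d,np.array([.4375,-.25,.02])).astype(int)
cv2.imwrite("pics/tr.png",cv2.resize(d["color"][v-50:v+50,u-50:u+50,::-1],(500,500),interpolation=cv2.INTER_CUBIC));print(u,v)
E
```

```text
t: 8.95
eef_pos: [0.4366, 0.0057, 0.1282]
eef_rot: [-0.006, 1.0, 0.002, 0.0]
wrist_force: [-0.2, -1.4, -0.7]
gripper_width: 0.0638
gripper_force: 0.0
335 228
```

View pics/tr.png

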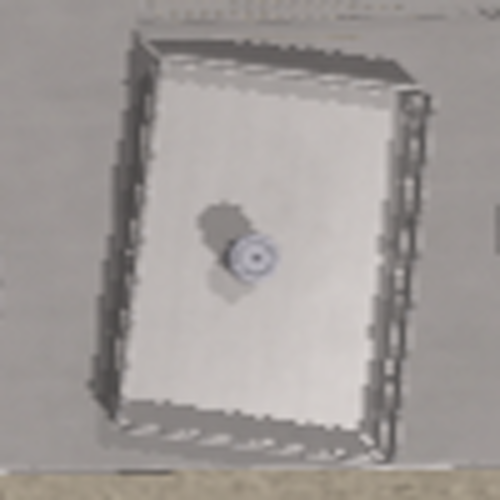

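```bash
python3 -m creep '[[[0,0,0,-0.13,0.19,0,0.75],[0,0,0,-0.26,0.38,0,0.75],[0,0,0,-0.4,0.57,0,0.75],[0,0,0,-0.53,0.76,0,0.75],[0,0,0,-0.66,0.94,0,0.75],[0,0,0,-0.66,0.94,0.05,0.75],[0,0,0,-0.66,0.94,0.15,0.75],[0,0,0,-0.66,0.94,0.15,0.75]]]'; python3 st.py
```

```text
t: 9.8
eef_pos: [0.5997, 0.2319, 0.0868]
eef_rot: [-0.0, 1.0, -0.002, -0.003]
wrist_force: [-0.8, -0.1, -1.0]
gripper_width: 0.0747
gripper_force: 0.0
9.8 pos [0.5997 0.2319 0.0868] rv [ 0.24  0.39 -0.01] F [-0.8 -0.1 -1. ] w 0.0747 gf 0.0 q7 1.27
```

```bash
python3 -m creep '[[[0,0,0,-0.006,0.012,0.08,0.75],[0,0,0,-0.006,0.012,0.16,0.75],[0,0,0,-0.006,0.012,0.2,0.75],[0,0,0,-0.006,0.012,0.214,0.75],[0,0,0,-0.006,0.012,0.214,0.6],[0,0,0,-0.006,0.012,0.214,0.45],[0,0,0,-0.006,0.012,0.214,0.3],[0,0,0,-0.006,0.012,0.214,0.1],[0,0,0,-0.006,0.012,0.214,0],[0,0,0,-0.006,0.012,0.214,0],[0,0,0,-0.006,0.012,0.214,0]]]' 60; python3 st.py
```

```text
t: 10.9
eef_pos: [0.604, 0.2361, 0.0393]
eef_rot: [0.0, 1.0, 0.0, 0.001]
wrist_force: [-0.9, -1.9, 5.8]
gripper_width: 0.0507
gripper_force: 61.0
10.9 pos [0.604  0.2361 0.0393] rv [-0.01 -0.1   0.01] F [-0.9 -1.9  5.8] w 0.0507 gf 61.0 q7 1.28
```

```bash
python3 -m creep '[[[0,0,0,0,0,0,0.4],[0,0,0,0,0,0,0.5],[0,0,0,0.004,0,0.01,0.5],[0,0,0,0.006,0,0.02,0.5],[0,0,0,0.006,0,0.02,0.5],[0,0,0,0.006,0,0.02,0.3],[0,0,0,0.006,0,0.02,0.1],[0,0,0,0.006,0,0.02,0],[0,0,0,0.006,0,0.02,0],[0,0,0,0.006,0,0.02,0]]]' 60; python3 st.py
```

```text
t: 11.9
eef_pos: [0.6019, 0.2366, 0.0327]
eef_rot: [-0.0, 1.0, 0.0, 0.0]
wrist_force: [-1.2, 0.4, 2.9]
gripper_width: 0.0515
gripper_force: 63.0
11.9 pos [0.6019 0.2366 0.0327] rv [-0.02 -0.04 -0.01] F [-1.2  0.4  2.9] w 0.0515 gf 63.0 q7 1.28
```

```bash
python3 -m creep '[[[0,0,0,0,0,-0.02,0],[0,0,0,0,0,-0.08,0],[0,0,0,0,0,-0.18,0],[0,0,0,0,0,-0.28,0],[0,0,0,0.12,-0.02,-0.28,0],[0,0,0,0.26,-0.04,-0.28,0],[0,0,0,0.42,-0.06,-0.28,0],[0,0,0,0.58,-0.067,-0.28,0],[0,0,0,0.69,-0.067,-0.28,0],[0,0,0,0.69,-0.067,-0.28,0],[0,0,0,0.69,-0.067,-0.28,0],[0,0,0,0.69,-0.067,-0.28,0]]]'; python3 st.py; python3 crop.py pics/g2.png
```

```text
t: 13.1
eef_pos: [0.4307, 0.22, 0.1031]
eef_rot: [0.0, 1.0, 0.001, 0.001]
wrist_force: [1.0, 0.3, -1.5]
gripper_width: 0.0515
gripper_force: 62.8
13.1 pos [0.4307 0.22   0.1031] rv [-0.06 -0.13  0.03] F [ 1.   0.3 -1.5] w 0.0515 gf 62.8 q7 1.11
```

View pics/g2.png

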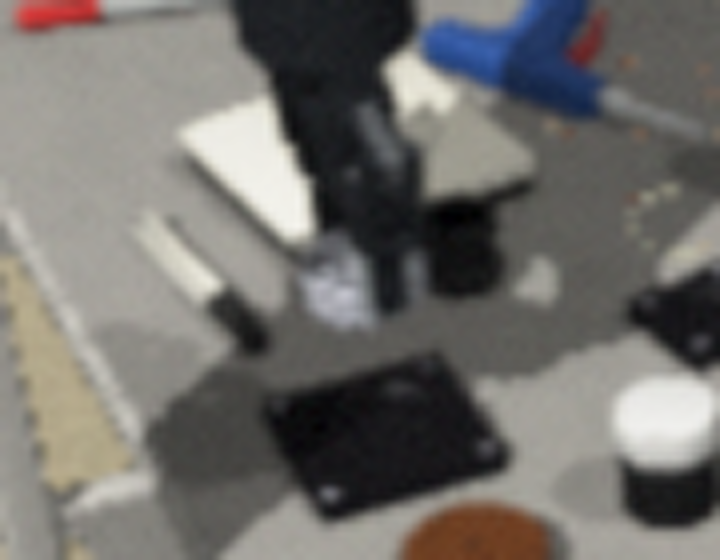

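```bash
python3 -m creep '[[[0,0,0,0.006,0,0.08,0],[0,0,0,0.006,0,0.16,0],[0,0,0,0.006,0,0.22,0],[0,0,0,0.006,0,0.26,0],[0,0,0,0.006,0,0.28,0],[0,0,0,0.006,0,0.29,0],[0,0,0,0.006,0,0.295,0],[0,0,0,0.006,0,0.3,0],[0,0,0,0.006,0,0.3,0]]]'; python3 st.py
```

```text
t: 14.05
eef_pos: [0.4279, 0.2199, 0.0276]
eef_rot: [-0.0, 1.0, 0.0, 0.0]
wrist_force: [0.7, 0.5, -1.8]
gripper_width: 0.0517
gripper_force: 62.8
14.05 pos [0.4279 0.2199 0.0276] rv [-0.03 -0.04 -0.01] F [ 0.7  0.5 -1.8] w 0.0517 gf 62.8 q7 1.15
```

```bash
python3 -m creep '[[[0,0,0,0,0,0.003,0],[0,0,0,0,0,0.006,0],[0,0,0,0,0,0.009,0],[0,0,0,0,0,0.009,0]]]'; python3 st.py
```

```text
t: 14.45
eef_pos: [0.4278, 0.2199, 0.0256]
eef_rot: [-0.0, 1.0, 0.0, 0.0]
wrist_force: [-1.1, -0.1, 5.6]
gripper_width: 0.0516
gripper_force: 63.5
14.45 pos [0.4278 0.2199 0.0256] rv [-0.02 -0.   -0.01] F [-1.1 -0.1  5.6] w 0.0516 gf 63.5 q7 1.15
```

```bash
python3 -m creep '[[[0,0,0,0,0,0,0.3],[0,0,0,0,0,0,0.4],[0,0,0,0,0,0,0.6],[0,0,0,0,0,0,0.75],[0,0,0,0,0,-0.1,0.75],[0,0,0,0,0,-0.3,0.6],[0,0,0,0,-0.1,-0.4,0.4],[0,0,0,0,-0.3,-0.4,0.2],[0,0,0,0,-0.5,-0.4,0],[0,0,0,0,-0.7,-0.4,0],[0,0,0,0,-0.9,-0.4,0],[0,0,0,0,-0.94,-0.4,0],[0,0,0,0,-0.94,-0.4,0]]]'; python3 st.py
python3 -m creep '[[[0,0,0,-0.03,-0.2,0,0],[0,0,0,-0.03,-0.4,0,0],[0,0,0,-0.03,-0.6,0,0],[0,0,0,-0.03,-0.8,0,0],[0,0,0,-0.03,-0.94,0,0],[0,0,0,-0.03,-0.94,0.1,0],[0,0,0,-0.03,-0.94,0.25,0],[0,0,0,-0.03,-0.94,0.25,0],[0,0,0,-0.03,-0.94,0.25,0]]]'; python3 st.py
python3 - <<'E'
from h import *
d=cam("top");u,v=proj(d,np.array([.5,.2,.02])).astype(int);print(u,v)
cv2.imwrite("pics/c2.png",cv2.resize(d["color"][v-60:v+60,u-60:u+100,::-1],None,fx=5,fy=5,interpolation=cv2.INTER_CUBIC));print(ray(d,[[335.7,228.9]],.022))
E
```

```text
t: 15.75
eef_pos: [0.4275, -0.017, 0.1251]
eef_rot: [0.002, 1.0, 0.0, 0.0]
wrist_force: [-0.1, 0.4, -0.5]
gripper_width: 0.0429
gripper_force: 0.0
15.75 pos [ 0.4275 -0.017   0.1251] rv [-0.   -0.01  0.27] F [-0.1  0.4 -0.5] w 0.0429 gf 0.0 q7 1.6
t: 16.65
eef_pos: [0.4358, -0.2485, 0.0623]
eef_rot: [-0.001, 1.0, 0.001, -0.001]
wrist_force: [0.5, -0.3, 0.3]
gripper_width: 0.0432
gripper_force: 0.0
16.65 pos [ 0.4358 -0.2485  0.0623] rv [-0.07  0.08 -0.16] F [ 0.5 -0.3  0.3] w 0.0432 gf 0.0 q7 2.28
150 205
[[ 0.43626084 -0.2510017   0.022     ]]
```

View pics/c2.png

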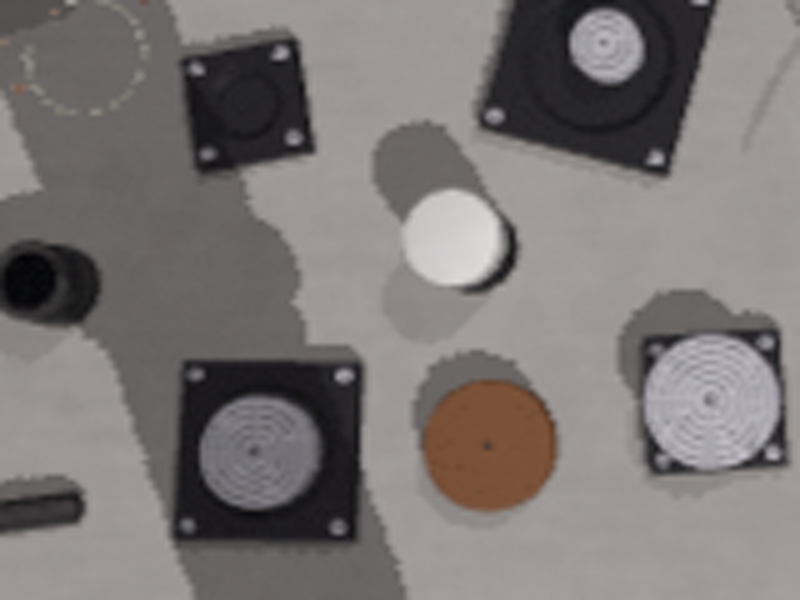

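```bash
python3 - <<'E'
from h import *
d=cam("top")
def f(p,z): return ray(d,np.atleast_2d(p)/5-.5+[90,145],z).mean(0).round(4)
print("m",f((255,451),.024),"C",f([(196,374),(345,375),(338,527),(187,525)],.011),"A",f([(196,68),(281,52),(294,137),(208,154)],.011),"D",f([(654,350),(767,342),(773,452),(662,460)],.011),"l",f((710,400),.031),"s",f((605,43),.024))
E
```

```text
m [0.4285 0.2208 0.024 ] C [0.429  0.2197 0.011 ] A [0.6027 0.2347 0.011 ] D [ 0.4501 -0.0009  0.011 ] l [ 0.45   -0.0008  0.031 ] s [0.627  0.0511 0.024 ]
```

```bash
python3 -m creep '[[[0,0,0,0,-0.006,0.06,0],[0,0,0,0,-0.006,0.11,0],[0,0,0,0,-0.006,0.132,0],[0,0,0,0,-0.006,0.132,0],[0,0,0,0,-0.006,0.132,-0.3],[0,0,0,0,-0.006,0.132,-0.5],[0,0,0,0,-0.006,0.132,-0.7],[0,0,0,0,-0.006,0.132,-1],[0,0,0,0,-0.006,0.132,-1],[0,0,0,0,-0.006,0.132,-1]]]' 50; python3 st.py
```

```text
t: 17.75
eef_pos: [0.4356, -0.2519, 0.0302]
eef_rot: [-0.0, 1.0, 0.0, 0.001]
wrist_force: [-0.9, 0.5, 6.2]
gripper_width: 0.0208
gripper_force: 48.8
17.75 pos [ 0.4356 -0.2519  0.0302] rv [-0.   -0.06 -0.  ] F [-0.9  0.5  6.2] w 0.0208 gf 48.8 q7 2.33
```

```bash
python3 -m creep '[[[0,0,0,0,0,-0.02,-1],[0,0,0,0,0,-0.1,-1],[0,0,0,0,0,-0.25,-1],[0,0,0,0,0.1,-0.4,-1],[0,0,0,0,0.3,-0.4,-1],[0,0,0,0,0.5,-0.4,-1],[0,0,0,0,0.7,-0.4,-1],[0,0,0,0,0.95,-0.4,-1],[0,0,0,0,0.95,-0.4,-1],[0,0,0,0,0.95,-0.4,-1]]]'; 
python3 -m creep '[[[0,0,0,-0.13,0.2,0,-1],[0,0,0,-0.26,0.4,0,-1],[0,0,0,-0.4,0.6,0,-1],[0,0,0,-0.53,0.8,0,-1],[0,0,0,-0.66,0.99,0,-1],[0,0,0,-0.665,0.995,0.1,-1],[0,0,0,-0.665,0.995,0.25,-1],[0,0,0,-0.665,0.995,0.25,-1],[0,0,0,-0.665,0.995,0.25,-1]]]'; python3 st.py
```

```text
t: 18.75
eef_pos: [0.4352, -0.0116, 0.1297]
eef_rot: [-0.003, 1.0, 0.0, 0.0]
wrist_force: [0.7, -0.1, -0.2]
gripper_width: 0.0211
gripper_force: 49.1
t: 19.65
eef_pos: [0.6015, 0.2315, 0.0665]
eef_rot: [0.001, 1.0, -0.001, -0.001]
wrist_force: [0.5, -0.9, -0.5]
gripper_width: 0.0214
gripper_force: 49.1
19.65 pos [0.6015 0.2315 0.0665] rv [0.16 0.08 0.15] F [ 0.5 -0.9 -0.5] w 0.0214 gf 49.1 q7 1.32
```

```bash
python3 -m creep '[[[0,0,0,-0.002,0.01,0.02,-1],[0,0,0,-0.002,0.01,0.06,-1],[0,0,0,-0.002,0.01,0.09,-1],[0,0,0,-0.002,0.01,0.11,-1],[0,0,0,-0.002,0.01,0.12,-1],[0,0,0,-0.002,0.01,0.125,-1],[0,0,0,-0.002,0.01,0.125,-1],[0,0,0,-0.002,0.01,0.125,-1]]]'; python3 st.py
```

```text
t: 20.45
eef_pos: [0.6021, 0.2371, 0.036]
eef_rot: [-0.0, 1.0, 0.0, 0.0]
wrist_force: [0.8, -0.4, 0.1]
gripper_width: 0.0212
gripper_force: 49.1
20.45 pos [0.6021 0.2371 0.036 ] rv [-0.01 -0.03 -0.01] F [ 0.8 -0.4  0.1] w 0.0212 gf 49.1 q7 1.33
```

y is 2.4 mm over; correct it while lowering.

```bash
python3 -m creep '[[[0,0,0,0,-0.009,0,-1],[0,0,0,0,-0.009,0.004,-1],[0,0,0,0,-0.009,0.008,-1],[0,0,0,0,-0.009,0.012,-1],[0,0,0,0,-0.009,0.016,-1],[0,0,0,0,-0.009,0.017,-1],[0,0,0,0,-0.009,0.017,-1]]]'; python3 st.py
```

```text
t: 21.15
eef_pos: [0.6019, 0.2348, 0.0325]
eef_rot: [-0.0, 1.0, 0.0, -0.0]
wrist_force: [-2.6, -1.4, 6.4]
gripper_width: 0.0214
gripper_force: 49.6
21.15 pos [0.6019 0.2348 0.0325] rv [-0.02  0.01 -0.01] F [-2.6 -1.4  6.4] w 0.0214 gf 49.6 q7 1.33
```

```bash
python3 -m creep '[[[0,0,0,0,0,0,-0.45],[0,0,0,0,0,0,-0.3],[0,0,0,0,0,0,-0.1],[0,0,0,0,0,0,0],[0,0,0,0,0,-0.1,0],[0,0,0,0,0,-0.3,0.2],[0,0,0,-0.02,-0.15,-0.32,0.3],[0,0,0,-0.04,-0.3,-0.32,0.3],[0,0,0,-0.08,-0.5,-0.32,0.3],[0,0,0,-0.102,-0.733,-0.32,0.3],[0,0,0,-0.102,-0.733,-0.2,0.3],[0,0,0,-0.102,-0.733,-0.1,0.3],[0,0,0,-0.102,-0.733,-0.1,0.3],[0,0,0,-0.102,-0.733,-0.1,0.3],[0,0,0,-0.102,-0.733,-0.1,0.3]]]'; python3 st.py
```

```text
t: 22.65
eef_pos: [0.6285, 0.0525, 0.0579]
eef_rot: [-0.001, 1.0, 0.0, 0.001]
wrist_force: [-0.3, -0.1, -0.2]
gripper_width: 0.0558
gripper_force: 0.0
22.65 pos [0.6285 0.0525 0.0579] rv [-0.04 -0.14 -0.08] F [-0.3 -0.1 -0.2] w 0.0558 gf 0.0 q7 1.63
```

```bash
python3 -m creep '[[[0,0,0,0.005,-0.003,0.05,0.3],[0,0,0,0.005,-0.003,0.09,0.3],[0,0,0,0.005,-0.003,0.113,0.3],[0,0,0,0.005,-0.003,0.113,0.2],[0,0,0,0.005,-0.003,0.113,0],[0,0,0,0.005,-0.003,0.113,-0.2],[0,0,0,0.005,-0.003,0.113,-0.4],[0,0,0,0.005,-0.003,0.113,-1],[0,0,0,0.005,-0.003,0.113,-1],[0,0,0,0.005,-0.003,0.113,-1]]]' 50; python3 st.py
```

```text
t: 23.65
eef_pos: [0.6267, 0.0507, 0.0289]
eef_rot: [-0.0, 1.0, 0.0, 0.001]
wrist_force: [0.3, 0.4, 4.8]
gripper_width: 0.0316
gripper_force: 49.7
23.65 pos [0.6267 0.0507 0.0289] rv [-0.01 -0.07 -0.01] F [0.3 0.4 4.8] w 0.0316 gf 49.7 q7 1.64
```

```bash
python3 -m creep '[[[0,0,0,0,0,-0.02,-1],[0,0,0,0,0,-0.1,-1],[0,0,0,0,0,-0.25,-1],[0,0,0,0.05,-0.1,-0.4,-1],[0,0,0,0.15,-0.25,-0.4,-1],[0,0,0,0.25,-0.4,-0.4,-1],[0,0,0,0.37,-0.6,-0.4,-1],[0,0,0,0.5,-0.8,-0.4,-1],[0,0,0,0.62,-1,-0.4,-1],[0,0,0,0.747,-1,-0.4,-1],[0,0,0,0.747,-1,-0.4,-1]]]'; python3 st.py; python3 -m creep '[[[0,0,0,0,-0.1,0,-1],[0,0,0,0,-0.2,0,-1],[0,0,0,0,-0.2,0.1,-1],[0,0,0,0,-0.2,0.25,-1],[0,0,0,0,-0.2,0.35,-1],[0,0,0,0,-0.2,0.385,-1],[0,0,0,0,-0.2,0.39,-1],[0,0,0,0,-0.2,0.395,-1],[0,0,0,0,-0.2,0.395,-1]]]'; python3 st.py
```

```text
t: 24.75
eef_pos: [0.4317, -0.2031, 0.1274]
eef_rot: [0.005, 1.0, 0.001, -0.003]
wrist_force: [0.3, 0.3, -0.4]
gripper_width: 0.0315
gripper_force: 49.7
24.75 pos [ 0.4317 -0.2031  0.1274] rv [-0.06  0.36  0.59] F [ 0.3  0.3 -0.4] w 0.0315 gf 49.7 q7 2.07
t: 25.65
eef_pos: [0.4405, -0.2496, 0.0306]
eef_rot: [-0.0, 1.0, -0.0, 0.001]
wrist_force: [0.2, -0.1, -0.6]
gripper_width: 0.0319
gripper_force: 49.8
25.65 pos [ 0.4405 -0.2496  0.0306] rv [ 0.04 -0.13 -0.02] F [ 0.2 -0.1 -0.6] w 0.0319 gf 49.8 q7 2.28
```

```bash
python3 -m creep '[[[0,0,0,0,0,0.004,-1],[0,0,0,0,0,0.008,-1],[0,0,0,0,0,0.012,-1],[0,0,0,0,0,0.016,-1],[0,0,0,0,0,0.017,-1],[0,0,0,0,0,0.017,-1]]]'; python3 st.py
```

```text
t: 26.25
eef_pos: [0.4398, -0.2493, 0.0266]
eef_rot: [-0.0, 1.0, 0.0, 0.0]
wrist_force: [-3.6, 2.1, 12.8]
gripper_width: 0.0317
gripper_force: 51.0
26.25 pos [ 0.4398 -0.2493  0.0266] rv [-0.06 -0.04 -0.  ] F [-3.6  2.1 12.8] w 0.0317 gf 51.0 q7 2.29
```

```bash
python3 -m creep '[[[0,0,0,0,0,-0.002,-0.15],[0,0,0,0,0,-0.002,0],[0,0,0,0,0,-0.002,0.1],[0,0,0,0,0,-0.1,0.1],[0,0,0,0,0,-0.3,0.3],[0,0,0,0,0.1,-0.36,0.6],[0,0,0,0,0.3,-0.36,0.9],[0,0,0,-0.02,0.5,-0.36,0.9],[0,0,0,-0.041,0.7,-0.36,0.9],[0,0,0,-0.041,0.9,-0.36,0.9],[0,0,0,-0.041,0.994,-0.36,0.9],[0,0,0,-0.041,0.994,-0.25,0.9],[0,0,0,-0.041,0.994,-0.15,0.9],[0,0,0,-0.041,0.994,-0.15,0.9],[0,0,0,-0.041,0.994,-0.15,0.9]]]'; python3 st.py;python3 - <<'E'
from h import *
d=cam("top");u,v=proj(d,np.array([.52,0,.02])).astype(int);print(u,v)
cv2.imwrite("pics/c3.png",cv2.resize(d["color"][v-60:v+60,u-100:u+60,::-1],None,fx=5,fy=5,interpolation=cv2.INTER_CUBIC))
cv2.imwrite("pics/c3.png",cv2.resize(d["color"][130:260,110:380,::-1],(800,385),interpolation=cv2.INTER_CUBIC))
E
```

```text
t: 27.75
eef_pos: [0.4494, -0.0011, 0.0628]
eef_rot: [0.0, 1.0, -0.0, -0.0]
wrist_force: [0.1, 0.3, 0.2]
gripper_width: 0.0815
gripper_force: 0.0
27.75 pos [ 0.4494 -0.0011  0.0628] rv [0.02 0.06 0.02] F [0.1 0.3 0.2] w 0.0815 gf 0.0 q7 1.65
231 195
```

View pics/c3.png

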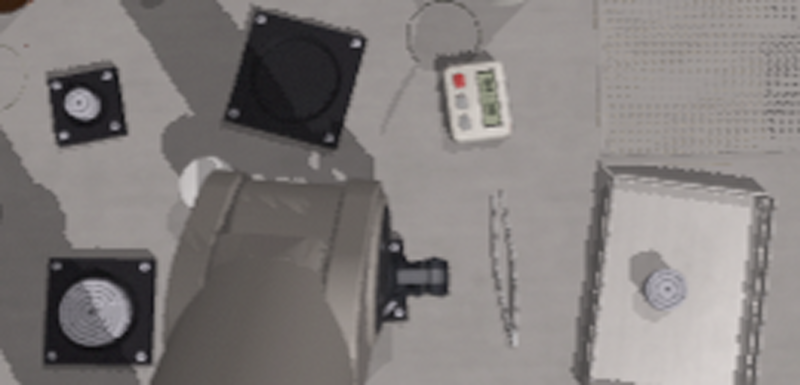

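```bash
python3 -m creep '[[[0,0,0,-0.002,0,0.05,0.9],[0,0,0,-0.002,0,0.1,0.9],[0,0,0,-0.002,0,0.126,0.9],[0,0,0,-0.002,0,0.126,0.9],[0,0,0,-0.002,0,0.126,0.7],[0,0,0,-0.002,0,0.126,0.6],[0,0,0,-0.002,0,0.126,0.5],[0,0,0,-0.002,0,0.126,0.3],[0,0,0,-0.002,0,0.126,0.2],[0,0,0,-0.002,0,0.126,0.2],[0,0,0,-0.002,0,0.126,0.2]]]' 60; python3 st.py
```

```text
t: 28.9
eef_pos: [0.4505, -0.0011, 0.0323]
eef_rot: [0.0, 1.0, 0.0, 0.0]
wrist_force: [-2.2, -1.6, 7.9]
gripper_width: 0.0614
gripper_force: 62.8
28.9 pos [ 0.4505 -0.0011  0.0323] rv [-0.02 -0.04  0.  ] F [-2.2 -1.6  7.9] w 0.0614 gf 62.8 q7 1.69
```

```bash
python3 -m creep '[[[0,0,0,0,0,-0.02,0.2],[0,0,0,0,0,-0.1,0.2],[0,0,0,0,0,-0.2,0.2],[0,0,0,0,0,-0.32,0.2],[0,0,0,-0.12,0.04,-0.32,0.2],[0,0,0,-0.26,0.09,-0.32,0.2],[0,0,0,-0.42,0.14,-0.32,0.2],[0,0,0,-0.58,0.19,-0.32,0.2],[0,0,0,-0.691,0.231,-0.32,0.2],[0,0,0,-0.691,0.231,-0.32,0.2],[0,0,0,-0.691,0.231,-0.2,0.2],[0,0,0,-0.691,0.231,-0.1,0.2],[0,0,0,-0.691,0.231,-0.04,0.2],[0,0,0,-0.691,0.231,0,0.2],[0,0,0,-0.691,0.231,0,0.2],[0,0,0,-0.691,0.231,0,0.2]]]'; python3 st.py
```

```text
t: 30.5
eef_pos: [0.6234, 0.057, 0.0321]
eef_rot: [-0.0, 1.0, 0.0, 0.001]
wrist_force: [0.8, -1.8, -1.3]
gripper_width: 0.0616
gripper_force: 65.8
30.5 pos [0.6234 0.057  0.0321] rv [-0.01 -0.07 -0.  ] F [ 0.8 -1.8 -1.3] w 0.0616 gf 65.8 q7 1.63
```

```bash
python3 -m creep '[[[0,0,0,0,0,0.008,0.2],[0,0,0,0,0,0.014,0.2],[0,0,0,0,0,0.02,0.2],[0,0,0,0,0,0.024,0.2],[0,0,0,0,0,0.028,0.2],[0,0,0,0,0,0.03,0.2],[0,0,0,0,0,0.03,0.2]]]'; python3 st.py
```

```text
t: 31.2
eef_pos: [0.623, 0.0571, 0.0254]
eef_rot: [-0.0, 1.0, 0.0, -0.0]
wrist_force: [-4.2, -0.6, 8.8]
gripper_width: 0.0614
gripper_force: 66.8
31.2 pos [0.623  0.0571 0.0254] rv [-0.05  0.01 -0.01] F [-4.2 -0.6  8.8] w 0.0614 gf 66.8 q7 1.63
```

```bash
python3 -m creep '[[[0,0,0,0,0,0,0.55],[0,0,0,0,0,0,0.65],[0,0,0,0,0,0,0.8],[0,0,0,0,0,0,0.9],[0,0,0,0,0,-0.1,0.9],[0,0,0,0,0,-0.3,0.6],[0,0,0,0.1,-0.15,-0.4,0.4],[0,0,0,0.2,-0.3,-0.4,0.2],[0,0,0,0.35,-0.5,-0.4,0.1],[0,0,0,0.5,-0.7,-0.4,0.1],[0,0,0,0.6,-0.85,-0.4,0.1],[0,0,0,0.733,-0.98,-0.4,0.1],[0,0,0,0.733,-0.98,-0.4,0.1]]]'; python3 st.py; python3 -m creep '[[[0,0,0,0,-0.15,0,0.1],[0,0,0,0,-0.246,0,0.1],[0,0,0,0,-0.246,0.1,0.1],[0,0,0,0,-0.246,0.25,0.1],[0,0,0,0,-0.246,0.25,0.1],[0,0,0,0,-0.246,0.25,0.1]]]'; python3 st.py
python3 - <<'E'
from h import *
d=cam("top")
cv2.imwrite("pics/c4.png",cv2.resize(d["color"][130:260,110:270,::-1],None,fx=4.5,fy=4.5,interpolation=cv2.INTER_CUBIC))
E
```

```text
t: 32.5
eef_pos: [0.4352, -0.1922, 0.1237]
eef_rot: [0.004, 1.0, -0.0, -0.001]
wrist_force: [-0.1, 0.2, -1.3]
gripper_width: 0.0469
gripper_force: 0.0
32.5 pos [ 0.4352 -0.1922  0.1237] rv [0.04 0.12 0.43] F [-0.1  0.2 -1.3] w 0.0469 gf 0.0 q7 2.05
t: 33.1
eef_pos: [0.4397, -0.2491, 0.0612]
eef_rot: [-0.0, 1.0, 0.0, -0.001]
wrist_force: [-0.5, 0.5, -0.1]
gripper_width: 0.047
gripper_force: 0.0
33.1 pos [ 0.4397 -0.2491  0.0612] rv [-0.03  0.07 -0.04] F [-0.5  0.5 -0.1] w 0.047 gf 0.0 q7 2.25
```

View pics/c4.png

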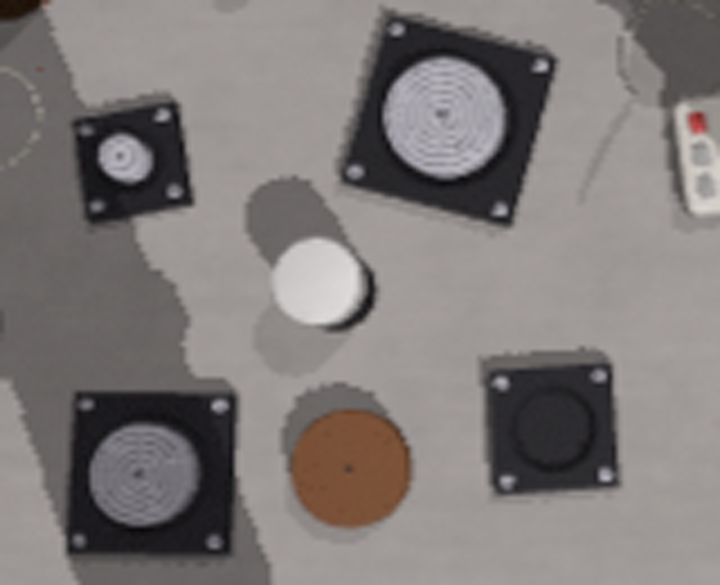

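```bash
python3 -m creep '[[[0,0,0,0,0,0.05,0.1],[0,0,0,0,0,0.1,0.1],[0,0,0,0,0,0.134,0.1],[0,0,0,0,0,0.134,0.1],[0,0,0,0,0,0.134,-0.1],[0,0,0,0,0,0.134,-0.2],[0,0,0,0,0,0.134,-0.4],[0,0,0,0,0,0.134,-1],[0,0,0,0,0,0.134,-1],[0,0,0,0,0,0.134,-1]]]' 50; python3 st.py
```

```text
t: 34.15
eef_pos: [0.44, -0.2497, 0.0283]
eef_rot: [-0.0, 1.0, -0.0, 0.0]
wrist_force: [-1.6, -0.1, 5.3]
gripper_width: 0.0317
gripper_force: 49.4
34.15 pos [ 0.44   -0.2497  0.0283] rv [ 0.   -0.05 -0.01] F [-1.6 -0.1  5.3] w 0.0317 gf 49.4 q7 2.29
```

```bash
python3 -m creep '[[[0,0,0,0,0,-0.02,-1],[0,0,0,0,0,-0.1,-1],[0,0,0,0,0,-0.25,-1],[0,0,0,0,0.1,-0.32,-1],[0,0,0,0,0.3,-0.32,-1],[0,0,0,-0.02,0.5,-0.32,-1],[0,0,0,-0.04,0.7,-0.32,-1],[0,0,0,-0.04,0.9,-0.32,-1],[0,0,0,-0.04,0.995,-0.32,-1],[0,0,0,-0.04,0.995,-0.32,-1],[0,0,0,-0.04,0.995,-0.2,-1],[0,0,0,-0.04,0.995,-0.1,-1],[0,0,0,-0.04,0.995,-0.05,-1],[0,0,0,-0.04,0.995,-0.025,-1],[0,0,0,-0.04,0.995,-0.025,-1],[0,0,0,-0.04,0.995,-0.025,-1]]]'; python3 st.py
```

```text
t: 35.75
eef_pos: [0.4504, -0.0011, 0.0347]
eef_rot: [0.0, 1.0, 0.0, 0.001]
wrist_force: [0.2, 0.4, -0.5]
gripper_width: 0.0317
gripper_force: 49.7
35.75 pos [ 0.4504 -0.0011  0.0347] rv [-0.01 -0.08  0.03] F [ 0.2  0.4 -0.5] w 0.0317 gf 49.7 q7 1.69
```

```bash
python3 -m creep '[[[0,0,0,0,0,0.004,-1],[0,0,0,0,0,0.008,-1],[0,0,0,0,0,0.012,-1],[0,0,0,0,0,0.016,-1],[0,0,0,0,0,0.019,-1],[0,0,0,0,0,0.019,-1]]]'; python3 st.py
```

```text
t: 36.35
eef_pos: [0.4499, -0.0006, 0.0305]
eef_rot: [-0.0, 1.0, 0.001, -0.0]
wrist_force: [-4.3, 0.5, 14.1]
gripper_width: 0.0314
gripper_force: 51.2
36.35 pos [ 0.4499 -0.0006  0.0305] rv [-0.06  0.01 -0.  ] F [-4.3  0.5 14.1] w 0.0314 gf 51.2 q7 1.7
```

Seated as predicted. Release, withdraw to the side, check.

```bash
python3 -m creep '[[[0,0,0,0,0,-0.002,-0.15],[0,0,0,0,0,-0.002,0],[0,0,0,0,0,-0.002,0.1],[0,0,0,0,0,-0.002,0.1],[0,0,0,0,0,-0.1,0.1],[0,0,0,0,0,-0.3,0.1],[0,0,0,0,-0.1,-0.5,0.1],[0,0,0,0,-0.3,-0.5,0.1],[0,0,0,0,-0.5,-0.5,0.1],[0,0,0,0,-0.7,-0.5,0.1],[0,0,0,0,-0.95,-0.5,0.1],[0,0,0,0,-0.95,-0.5,0.1],[0,0,0,0,-0.95,-0.5,0.1],[0,0,0,0,-0.95,-0.5,0.1]]]'
python3 - <<'E'
from h import *
d=cam("top");e=cam("scene")
a=cv2.resize(d["color"][130:260,110:270],None,fx=3,fy=3,interpolation=cv2.INTER_CUBIC)
u,v=proj(e,np.array([.52,.11,.02])).astype(int);b=cv2.resize(e["color"][v-43:v+43,u-53:u+53],(480,390),interpolation=cv2.INTER_CUBIC)
cv2.imwrite("pics/f.png",cv2.resize(np.hstack([a,b])[:,:,::-1],(800,325)))
E
```

```text
t: 37.75
eef_pos: [0.4495, -0.2375, 0.1538]
eef_rot: [0.0, 1.0, 0.001, -0.0]
wrist_force: [-0.3, -0.5, -1.0]
gripper_width: 0.047
gripper_force: 0.0
```

View pics/f.png

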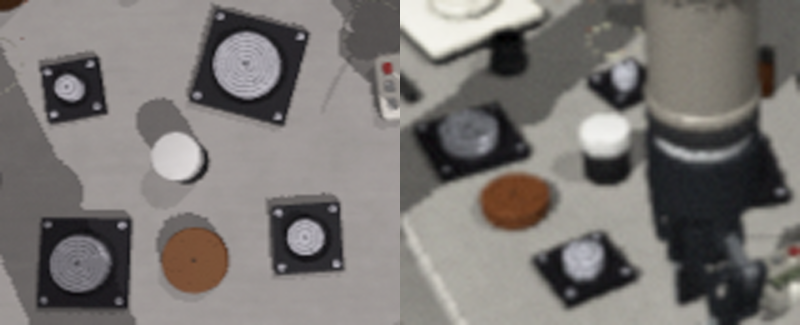

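```bash
python3 - <<'E'
from h import *
o=[]
for n in("top","scene"):
    d=cam(n)
    for P in([.6025,.2348,.015],[.45,-.001,.015]):
        u,v=proj(d,np.array(P)).astype(int);o.append(cv2.resize(d["color"][v-16:v+16,u-20:u+20,::-1],(375,300),interpolation=cv2.INTER_NEAREST))
cv2.imwrite("pics/z.png",np.vstack([np.hstack(o[:2]),np.hstack(o[2:])]))
E
```

```text
(no output)
```

View pics/z.png

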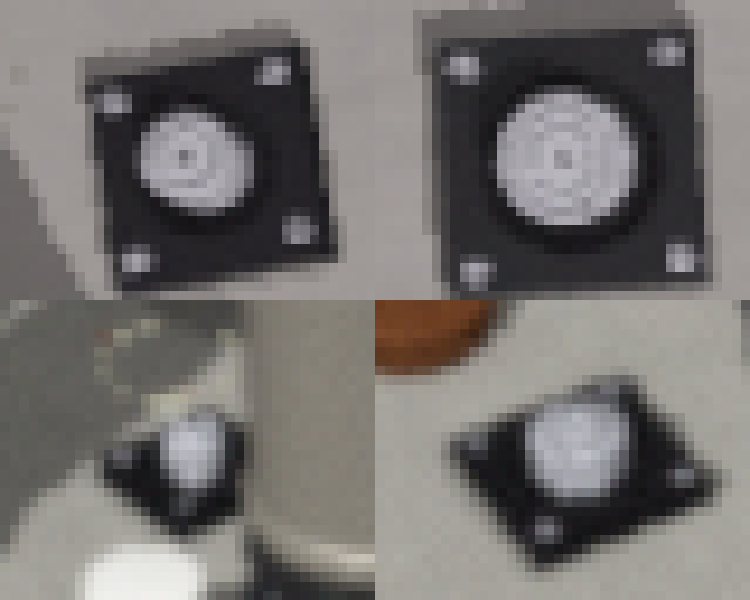

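```bash
python3 -c "
from cell import *
print(sign_off())"
```

```text
the job is handed in; nothing more can be done
None
```

All four chucks now sit in the pockets made for their sizes, each set down in light contact at the height expected for the pocket floor; the objective case was not touched, and the job was handed in at about 38 s.

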